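# Sweep loose brass nuts into the catch tray

## Robot

A 6-joint arm with a two-finger parallel gripper is mounted at the origin on the work surface. World frame = base frame: x ahead of the robot, y to its left, z up, the work surface at z = 0. Lengths are in m, angles in rad, forces in N, time in s.
With the tool pointing down it reaches from about 0.425 to 0.925 m from the base axis. Payload 12.5 kg.
Tool frame: the origin (TCP) lies midway between the tips of the shut fingers; the grasp point (between the pads) lies 19 mm behind it (robot.tcp_to_grasp is the x of the grasp point in the tool frame, in m); x points along the fingers, z is the direction in which the jaws open and shut, and the axes are right-handed (so a half turn about x gives the same grasp; the last joint's range is limited). The gripper opens to 85 mm and grips with 20 to 120 N. Pads are 22 mm wide; open, the fingers measure 114 mm over their backs; the gripper's body (76 mm by 85 mm) begins 54 mm behind the grasp point. The pads swing forward as they close: fully open they stand 13 mm farther back than shut.
Start: joints at [-1.322, 0.491, 1.559, -0, 1.092, -0.106], TCP at [0.217, -0.586, 0.231] pointing down, gripper open.
Joint ranges: [-3.1, 3.1], [-0.84, 2.19], [0.05, 2.79], [-1.13, 4.28], [0.06, 2.93], [-2.69, 2.69]. Speed limits (rad/s): [2.22, 2.22, 2.79, 3.14, 3.14, 3.14].

## Interface

Orientations are given as a unit quaternion [x, y, z, w].
In Python, from station import robot gives the robot as it stands.
- The arm moves only by the tool send_rows, never from a script. Its argument "moves" is a list of rows, each an object with "grip": the opening, from -1 (shut) to 1 (fully open), so that 0 is half open; "translation": the shift along the world's x, y, z in m, a list of three; "twist": the turn about the world's z in degrees. In form: [{"grip": grip, "translation": [x, y, z], "twist": twist}, ...]. A call has 1 to 20 rows; each row is the pose to reach, as a shift and turn from the pose commanded when the call began; what a row does not reach only later rows make up. A row lasts 1/8 s, in which the tool goes at most 62.5 mm and 10.7 degrees, less where a joint would pass 70% of its speed; a pose out of reach is approached as far as the arm can. A call with a gripper value outside its range is refused whole. The fingers move at their own pace and stop on an object; "newtons" is the grip in N (left out, the last holds). Time passes only in rows, so rows that repeat a pose let the fingers close. It gives the time, the measured TCP pose, the force and the opening at its end, in the units of the state.
- robot.get_state(): the state, without advancing time (a new reading comes with each control period).
- robot.snapshot(name): name is "scene" or "side" or "wrist"; returns (picture, depth): 400x640x3 uint8, red, green, blue; 400x640 float32, m along the optical axis (not along the pixel's ray), 0 where there is no reading.
- robot.camera_info(name): a dict with "intrinsics" (3x3 intrinsics, pixels), "rvec" (rotation vector, rad) and "tvec" (3), from world to camera coordinates, as OpenCV has them; the wrist camera has in their place "T_tool_cam" (4x4, takes a point from camera to tool coordinates, whose origin is the TCP and whose axes are the tool frame's). Camera axes: x right, y down, z forward; pixel columns grow to the right and rows downward; lengths in m; the calibration is good to about 2 mm. A picture is of the moment at which its call begins: read the wrist's pose just before it. camera_info takes no time and is no camera call.
- robot.finish_job(): hands the job in, once; it reports no verdict.
Trained networks look in the newest picture that a camera, given by its name, has taken for a name from the list of things; names that differ only in an ending like _2 or _b are one class to them, and where a whole thing is asked for, a point or a joint stands for the part that bears it (a point fixed in the world has none). Each returns a list of dicts, best first, with "conf" (0 to 1); they miss things now and then, are a little off and sometimes report something else, mostly with a low value. They report only what shows in the picture. A call takes as long as a camera call.
- robot.look_for(camera, name): "centre" ([column, row] in pixels, amid what is visible of it).
- robot.regions_of(camera, name): "mask" (400x640 bool, what is visible of it) and "centre" ([column, row] in pixels, amid what is visible of it).
The state is a dict: "t": time; "qpos": joint angles; "joint_velocities": joint speeds; "tau": joint torques, N m; "eef_pos": TCP position; "tcp_rot": TCP orientation; "ft_force": force on the tool from outside, world axes, zero at the start; "wrist_torque": the same for the moment, N m; "grip_width": finger opening in m.
Only numpy, scipy, OpenCV 4.12 (cv2) and the standard library are available. Lean on these libraries where they do the work, as an engineer would, in place of code of your own. Each camera call takes 0.05 s, during which the arm holds its last target.

## Task

Three brass nuts are lying about on the assembly bench: with the fingers closed, sweep all three along the bench into the green three-sided tray, through its open side, so that each ends lying flat and wholly inside. Only push them: do not take a nut between the fingers or lift it, and leave the other things on the bench where they stand.

Things in the scene. Friction and masses are not known exactly. Their poses are not given: they have to be found in the camera images.
- tray: green three-sided tray fixed to the bench: walls 22 mm high, 6 mm thick; white floor level with the bench, no step. Inside 200 mm wide (its x, -100 to +100) and 120 mm deep (its y, 0 at the open side to 120 at the back wall). Origin on the bench at the middle of the open side; y points inward, z up. Stands on the left, opening towards the right (-y) within 20 degrees
- nut_a: one of three identical brass hexagon nuts, 30 mm across flats, 34.6 mm across corners, 14 mm high, about 60 g, lying flat and loose on the bench, the three at least 60 mm apart between centres and none behind another as seen along y; the dark middle is filled. Origin at the centre of its underside, z up; x points to the middle of a flat side, flats every 60 degrees
- nut_b: one of three identical brass hexagon nuts, 30 mm across flats, 34.6 mm across corners, 14 mm high, about 60 g, lying flat and loose on the bench, the three at least 60 mm apart between centres and none behind another as seen along y; the dark middle is filled. Origin at the centre of its underside, z up; x points to the middle of a flat side, flats every 60 degrees
- nut_c: one of three identical brass hexagon nuts, 30 mm across flats, 34.6 mm across corners, 14 mm high, about 60 g, lying flat and loose on the bench, the three at least 60 mm apart between centres and none behind another as seen along y; the dark middle is filled. Origin at the centre of its underside, z up; x points to the middle of a flat side, flats every 60 degrees
- bearing: bystander: small steel ball bearing with a blue seal, 32 mm diameter, 12 mm high, flat on the bench to the right of the nuts or between them, its centre 65 mm or more from any nut centre; it does not stand in the straight way from a nut to the tray; origin at the centre of its underside
- cap: bystander: red plastic shaft cap, 32 mm diameter, 22 mm high, standing on the bench to the right of the nuts or between them, its centre 65 mm or more from any nut centre; it does not stand in the straight way from a nut to the tray; origin at the centre of its underside
- driver: bystander: screwdriver with an orange handle, about 200 mm long, lying on the far part of the bench beyond the nuts, roughly across the robot's view; origin underneath it, along its x
- bottle: bystander: white plastic bottle with a blue cap, 64 mm diameter, 170 mm high, upright at the far left; origin at the centre of its underside
- cup: bystander: grey plastic cup, 80 mm diameter, 75 mm high, upright at the near right; origin at the centre of its underside
- gear: bystander: steel gear wheel, 72 mm diameter, with a hub, 26 mm high, lying flat at the near left; origin at the centre of its underside

How it is judged:
By the outcome, as a careful person would: the job done as asked, in the order asked, and still so for the second after the job is handed in, with the robot touching nothing.
It also fails if it takes over 72 s, if anything falls off the work surface, if the arm or the gripper's body presses on something with over 40 N, if the wrist force passes 120 N, or if a joint passes its speed limit or range.

## Working session

There is one attempt and no reset: what is moved stays moved. The work goes in short steps, Python scripts to look and compute and a tool call to move; the robot and the scene stay as the last step left them, time stands still between calls to the robot, and variables do not carry over. Pictures are saved under pics/ and viewed, and the job is handed in when it is done.

Besides the shell and the picture viewer there is one more tool, called in YAML: its name, and indented under it one key for each argument. send_rows: Moves the arm, as the interface text tells. Its arguments: {"type":"object","properties":{"moves":{"type":"array","items":{"type":"object","properties":{"grip":{"type":"number"},"translation":{"type":"array","items":{"type":"number"}},"twist":{"type":"number"}}}},"newtons":{"type":"number"}},"required":["moves"]}

```bash
mkdir -p pics
cat > h.py <<'E'
import numpy as np, cv2
from station import robot
def cam(name):
    c=robot.camera_info(name); R=cv2.Rodrigues(np.array(c['rvec'],float))[0]; return np.array(c['intrinsics']),R,np.array(c['tvec']).ravel()
def onplane(name,uv,z):
    K,R,t=cam(name); d=R.T@np.linalg.inv(K)@np.array([uv[0],uv[1],1.]); o=-R.T@t
    return o+d*(z-o[2])/d[2]
def cloud(name,D):
    K,R,t=cam(name); v,u=np.mgrid[:400,:640]; P=np.stack([(u-K[0,2])/K[0,0]*D,(v-K[1,2])/K[1,1]*D,D],-1)
    return (P-t)@R
E
python3 - <<'E'
from h import *
s=robot.get_state(); print(s['t'],s['eef_pos'],s['tcp_rot'],s['grip_width'])
for c in ['scene','side']:
    p,D=robot.snapshot(c); cv2.imwrite(f'pics/{c}0.png',p[:,:,::-1]); np.save(c+'D.npy',D)
    K,R,t=cam(c); print(c,(-R.T@t).round(3))
p=D=None
W=cloud('scene',np.load('sceneD.npy'))
robot.snapshot('scene')
for n in ['nut_a','bearing','cap','driver','bottle','cup','gear','tray']:
    for r in robot.regions_of('scene',n)[:5]:
        m=r['mask']&(np.load('sceneD.npy')>0); P=W[m]
        print(n,round(r['conf'],2),np.round(r['centre']),m.sum(),np.median(P,0).round(3) if len(P) else'', P.min(0).round(3),P.max(0).round(3), onplane('scene',r['centre'],.014).round(3))
E
```

```text
0.0 [ 0.21708544 -0.58584089  0.23071608] [ 0.40418551  0.58069013 -0.40365388  0.58008326] 0.08541231317419873
scene [1.269 0.891 0.995]
side [ 0.38  -1.021  0.734]
nut_a 0.49 [308. 197.] 92 [0.576 0.015 0.01 ] [ 0.544 -0.021 -0.006] [0.59  0.028 0.016] [0.591 0.01  0.014]
nut_a 0.46 [273. 196.] 76 [ 0.661 -0.069  0.011] [ 0.635 -0.105 -0.004] [ 0.676 -0.054  0.017] [ 0.672 -0.063  0.014]
cap 0.64 [272. 145.] 67 [ 0.52  -0.288  0.013] [ 0.504 -0.312 -0.005] [ 0.532 -0.276  0.024] [ 0.516 -0.297  0.014]
driver 0.67 [268. 226.] 245 [0.763 0.043 0.019] [ 0.739 -0.022 -0.003] [0.779 0.116 0.029] [0.763 0.041 0.014]
bottle 0.74 [382. 282.] 1239 [0.709 0.439 0.096] [ 0.571  0.318 -0.004] [0.728 0.46  0.173] [0.648 0.399 0.014]
cup 0.79 [277. 111.] 440 [ 0.411 -0.404  0.048] [ 0.366 -0.461 -0.004] [ 0.447 -0.373  0.076] [ 0.363 -0.479  0.014]
gear 0.77 [455. 220.] 345 [0.305 0.372 0.012] [ 0.264  0.327 -0.006] [0.337 0.404 0.029] [0.311 0.372 0.014]
```

Run:
```python
from h import *
W=cloud('side',np.load('sideD.npy'));D=np.load('sideD.npy')
robot.snapshot('side')
for n in ['nut_a','bearing','cap','driver','tray']:
    for r in robot.regions_of('side',n)[:5]:
        m=r['mask']&(D>0); P=W[m]
        print(n,round(r['conf'],2),np.round(r['centre']),m.sum(),np.median(P,0).round(3) if len(P) else'', P.min(0).round(3),P.max(0).round(3), onplane('side',r['centre'],.01).round(3))
```

```text
nut_a 0.42 [322. 204.] 104 [ 0.574 -0.002  0.011] [ 0.559 -0.014 -0.005] [0.594 0.045 0.016] [0.567 0.002 0.01 ]
driver 0.5 [384. 192.] 285 [0.757 0.014 0.018] [ 0.739 -0.031 -0.005] [0.792 0.155 0.027] [0.759 0.035 0.01 ]
tray 0.37 [362. 218.] 103 [ 0.66  -0.086  0.012] [ 0.645 -0.096 -0.003] [ 0.676 -0.063  0.017] [ 0.662 -0.081  0.01 ]
```

View pics/scene0.png

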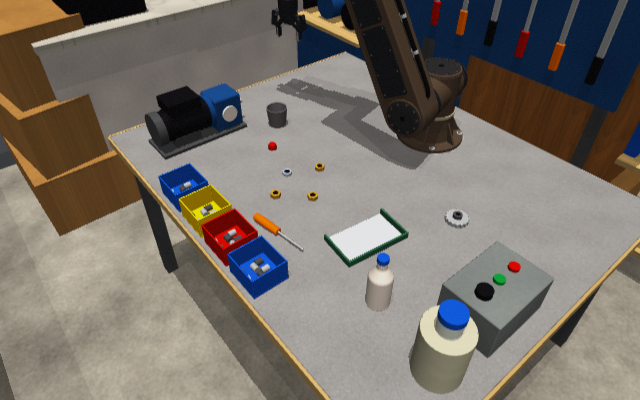

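View pics/side0.png

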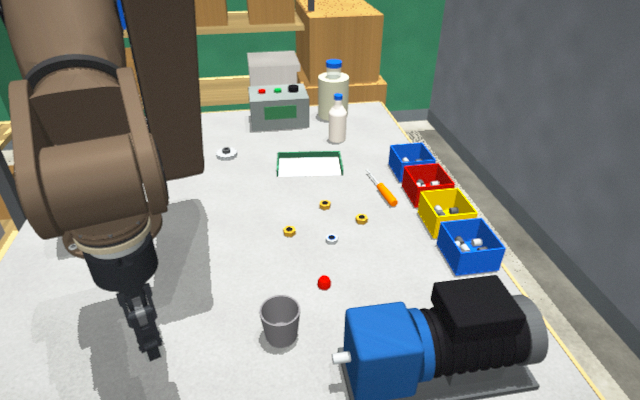

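The scene view shows nuts at (319,167), (276,194) and (313,196), the bearing at (287,172), the cap at (272,146) and the tray around (366,237). The side view agrees: nuts at (289,231), (325,204) and (362,218), bearing at (332,239).

Run:
```python
from h import *
for c in ['scene','side']:
    p=cv2.imread(f'pics/{c}0.png'); D=np.load(c+'D.npy'); W=cloud(c,D)
    hsv=cv2.cvtColor(p,cv2.COLOR_BGR2HSV); H,S,V=cv2.split(hsv)
    pts={'scene':[(319,167),(276,194),(313,196),(287,172),(272,146)],'side':[(289,231),(325,204),(362,218),(332,239),(324,283)]}[c]
    for i,(u,v) in enumerate(pts):
        w=np.zeros(D.shape,bool); w[v-11:v+12,u-11:u+12]=1
        m=w&(W[...,2]>.007)&(D>0)
        P=W[m]; x=P[:,:2]
        ctr=(np.percentile(x,3,0)+np.percentile(x,97,0))/2
        cm=w&(S>120)&(H>12)&(H<35)&(V>70) if i<3 else m
        ys,xs=np.nonzero(cm); 
        cc=((xs.min()+xs.max())/2,(ys.min()+ys.max())/2)
        print(c,i,m.sum(),P[:,2].max().round(3),'bbox ctr',ctr.round(3),'median',np.median(x,0).round(3),'pix',cc,onplane(c,cc,.007).round(3))
    # tray
    g=(H>55)&(H<90)&(S>90)&(np.abs(W[...,0]-.55)<.2)&(W[...,1]>.05)&(W[...,1]<.45)&(D>0)&(W[...,2]<.03)&(W[...,2]>.015)
    x=W[g][:,:2].astype(np.float32); print(len(x), cv2.minAreaRect(x), x.min(0),x.max(0))
    im=cv2.resize(p[120:270,230:430],None,fx=4,fy=4,interpolation=cv2.INTER_CUBIC); cv2.imwrite(f'pics/{c}0z.png',im)
```

```text
scene 0 45 0.018 bbox ctr [ 0.46  -0.092] median [ 0.46  -0.092] pix (np.float64(319.0), np.float64(166.5)) [ 0.459 -0.095  0.007]
scene 1 62 0.017 bbox ctr [ 0.66  -0.071] median [ 0.661 -0.071] pix (np.float64(275.0), np.float64(194.0)) [ 0.66  -0.073  0.007]
scene 2 60 0.016 bbox ctr [0.575 0.011] median [0.575 0.013] pix (np.float64(312.5), np.float64(196.0)) [0.572 0.011 0.007]
scene 3 41 0.014 bbox ctr [ 0.564 -0.14 ] median [ 0.565 -0.139] pix (np.float64(287.0), np.float64(172.0)) [ 0.562 -0.14   0.007]
scene 4 47 0.024 bbox ctr [ 0.518 -0.293] median [ 0.52 -0.29] pix (np.float64(272.0), np.float64(145.5)) [ 0.513 -0.3    0.007]
321 ((0.5646886825561523, 0.25169190764427185), (0.12734724581241608, 0.21607030928134918), 83.04210662841797) [0.45155266 0.17570536] [0.67647386 0.3236722 ]
side 0 91 0.016 bbox ctr [ 0.461 -0.101] median [ 0.46  -0.103] pix (np.float64(288.5), np.float64(231.0)) [ 0.458 -0.099  0.007]
side 1 72 0.016 bbox ctr [0.574 0.004] median [0.574 0.002] pix (np.float64(324.5), np.float64(204.5)) [0.573 0.005 0.007]
side 2 84 0.017 bbox ctr [ 0.66  -0.079] median [ 0.66  -0.082] pix (np.float64(361.5), np.float64(218.5)) [ 0.661 -0.077  0.007]
side 3 84 0.014 bbox ctr [ 0.564 -0.149] median [ 0.564 -0.15 ] pix (np.float64(331.5), np.float64(238.0)) [ 0.564 -0.147  0.007]
side 4 137 0.023 bbox ctr [ 0.516 -0.306] median [ 0.516 -0.309] pix (np.float64(324.5), np.float64(281.5)) [ 0.518 -0.298  0.007]
177 ((0.564266562461853, 0.2439725697040558), (0.13221092522144318, 0.2076970338821411), 83.4656753540039) [0.45502144 0.16663733] [0.6736643  0.31749877]
```

View pics/scene0z.png

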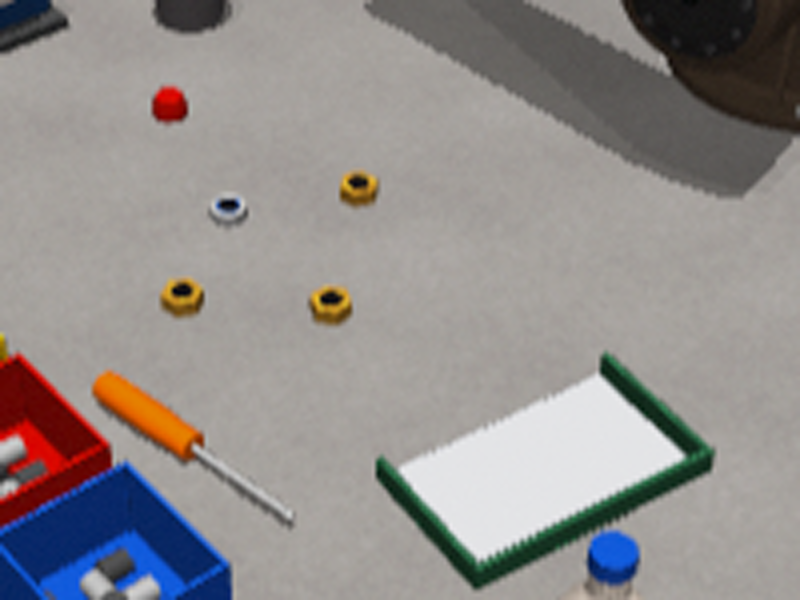

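View pics/side0z.png

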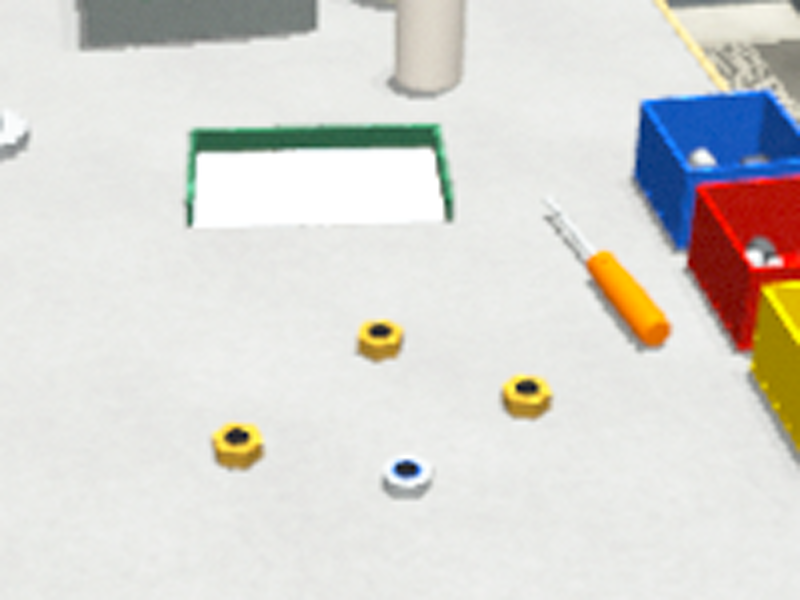

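Run:
```python
from h import *
from scipy.spatial.transform import Rotation as Ro
s=robot.get_state(); print(Ro.from_quat(s['tcp_rot']).as_matrix().round(3))
off={'scene':(230,120),'side':(230,120)}
q={'scene':[(380,465),(607,358),(480,582),(712,455)],'side':[(450,218),(189,224),(438,128),(193,131)]}
for c in q:
  P=[]
  for u,v in q[c]:
    P.append(onplane(c,(u/4+230-.4,v/4+120-.4),.022)[:2]); 
  P=np.array(P);print(c,P.round(3), 'ang',np.degrees(np.arctan2(*(P[0]-P[1])[::-1])),np.degrees(np.arctan2(*(P[2]-P[3])[::-1])),'mid open',(P[0]+P[1])/2)
```

```text
[[ 0.     0.938  0.347]
 [-0.     0.347 -0.938]
 [-1.     0.     0.   ]]
scene [[0.664 0.181]
 [0.457 0.204]
 [0.681 0.307]
 [0.472 0.325]] ang -6.334804658787045 -4.85525444179496 mid open [0.56069292 0.19260071]
side [[0.652 0.137]
 [0.452 0.161]
 [0.673 0.283]
 [0.469 0.311]] ang -6.898068703736284 -7.951960890772781 mid open [0.55211695 0.14915855]
```

send_rows:
  moves:
    - {"grip": -1, "translation": [0.05, 0.08, 0], "twist": -2}
    - {"grip": -1, "translation": [0.08, 0.12, 0], "twist": -4}
    - {"grip": -1, "translation": [0.11, 0.17, 0], "twist": -6}
    - {"grip": -1, "translation": [0.14, 0.22, 0], "twist": -8}
    - {"grip": -1, "translation": [0.17, 0.26, 0], "twist": -10}
    - {"grip": -1, "translation": [0.2, 0.31, 0], "twist": -12}
    - {"grip": -1, "translation": [0.23, 0.355, 0], "twist": -14}
    - {"grip": -1, "translation": [0.26, 0.4, -0.01], "twist": -16}
    - {"grip": -1, "translation": [0.29, 0.445, -0.04], "twist": -18}
    - {"grip": -1, "translation": [0.32, 0.49, -0.08], "twist": -20}
    - {"grip": -1, "translation": [0.356, 0.53, -0.11], "twist": -20}
    - {"grip": -1, "translation": [0.356, 0.53, -0.11], "twist": -20}
    - {"grip": -1, "translation": [0.356, 0.53, -0.11], "twist": -20}
    - {"grip": -1, "translation": [0.356, 0.53, -0.11], "twist": -20}

```text
t: 2.6
eef_pos: [0.5729, -0.057, 0.1222]
tcp_rot: [0.499, 0.501, -0.499, 0.502]
ft_force: [-0.3, 0.1, -0.2]
grip_width: 0.0
```

Run:
```python
from h import *
s=robot.get_state(); print(s['t'],s['eef_pos'],s['qpos'])
for c in ['wrist','side']:
    p,D=robot.snapshot(c); 
    if c=='wrist': cv2.imwrite('pics/w1.png',p[:,:,::-1])
    else: cv2.imwrite('pics/s1.png',cv2.resize(p[100:260,230:430,::-1],None,fx=3.7,fy=3.7,interpolation=cv2.INTER_CUBIC))
print(np.array(robot.camera_info('wrist')['T_tool_cam']).round(3))
```

```text
2.6 [ 0.57294341 -0.05700856  0.12220365] [-2.13803253e-01  5.53385727e-01  1.79294877e+00 -2.44478590e-04
  7.94116810e-01  1.35248102e+00]
[[-0.001 -0.309  0.951 -0.142]
 [-0.001 -0.951 -0.309  0.079]
 [ 1.    -0.001  0.001  0.   ]
 [ 0.     0.     0.     1.   ]]
```

View pics/w1.png

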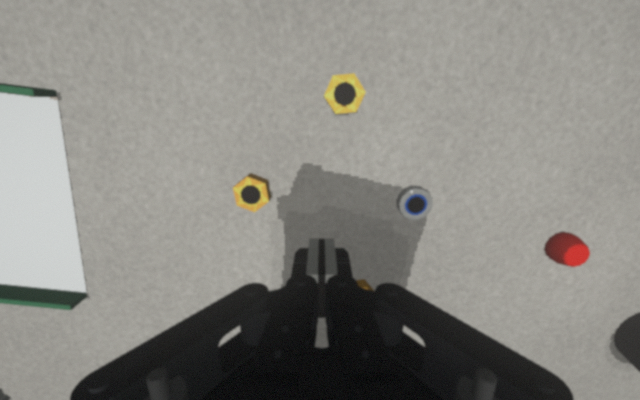

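View pics/s1.png

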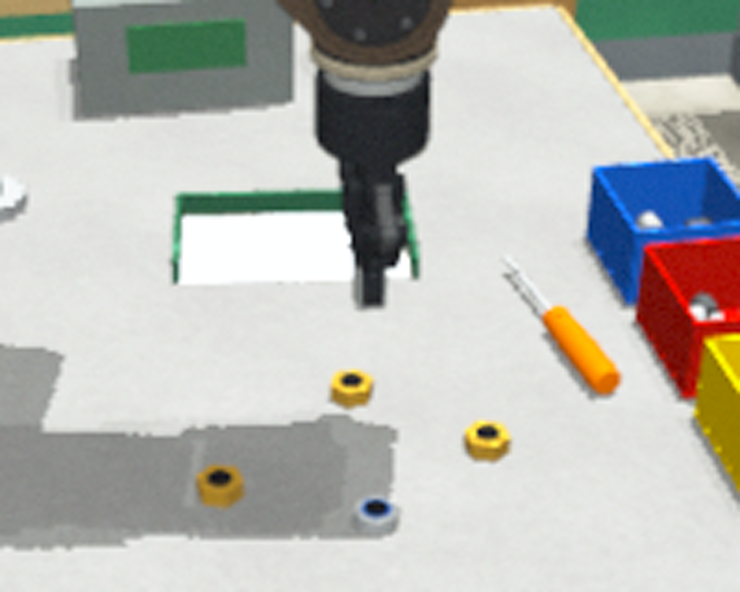

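The wrist view shows nuts at (344,93) and (251,193), the third hidden behind the fingers near (364,286), the bearing at (415,203) and the closed finger tips at about (321,245). The flat back of one finger faces the tray, so I'll push with that. Next I refine the nut and tray positions with this camera.

```bash
cat >> h.py <<'E'
from scipy.spatial.transform import Rotation as Ro
def wray(s,uv,z):
    ci=robot.camera_info('wrist'); K=np.array(ci['intrinsics']); T=np.eye(4); T[:3,:3]=Ro.from_quat(s['tcp_rot']).as_matrix(); T[:3,3]=s['eef_pos']
    M=T@np.array(ci['T_tool_cam']); d=M[:3,:3]@np.linalg.inv(K)@np.array([uv[0],uv[1],1.]); o=M[:3,3]
    return o+d*(z-o[2])/d[2]
E
python3 - <<'E'
from h import *
s=robot.get_state()
for n,uv,z in [('B',(344,93),.014),('C',(250.5,193.5),.014),('bear',(415.5,204),.012),('tray far open top',(59,95),.022),('tray near open top',(87,293),.022)]: print(n,wray(s,uv,z).round(4))
E
```

```text
B [ 0.6599 -0.0756  0.014 ]
C [0.574  0.0066 0.014 ]
bear [ 0.5636 -0.1445  0.012 ]
tray far open top [0.6574 0.1497 0.022 ]
tray near open top [0.4734 0.1729 0.022 ]
```

send_rows:
  moves:
    - {"grip": -1, "translation": [0.001, 0, -0.05], "twist": 0}
    - {"grip": -1, "translation": [0.001, 0, -0.09], "twist": 0}
    - {"grip": -1, "translation": [0.001, 0, -0.11], "twist": 0}
    - {"grip": -1, "translation": [0.001, 0, -0.116], "twist": 0}
    - {"grip": -1, "translation": [0.001, 0, -0.116], "twist": 0}
    - {"grip": -1, "translation": [0.001, 0.012, -0.116], "twist": 0}
    - {"grip": -1, "translation": [0.001, 0.024, -0.116], "twist": 0}
    - {"grip": -1, "translation": [0.001, 0.036, -0.116], "twist": 0}
    - {"grip": -1, "translation": [0.001, 0.048, -0.116], "twist": 0}
    - {"grip": -1, "translation": [0.001, 0.06, -0.116], "twist": 0}
    - {"grip": -1, "translation": [0.001, 0.072, -0.116], "twist": 0}
    - {"grip": -1, "translation": [0.001, 0.084, -0.116], "twist": 0}
    - {"grip": -1, "translation": [0.001, 0.084, -0.116], "twist": 0}

```text
t: 4.32
eef_pos: [0.574, 0.0289, 0.0052]
tcp_rot: [0.498, 0.502, -0.498, 0.502]
ft_force: [-0.3, 0.1, -0.2]
grip_width: -0.0001
```

```bash
cat > snap.py <<'E'
import sys
from h import *
n=sys.argv[1]
s=robot.get_state(); print(s['t'],s['eef_pos'].round(4) if hasattr(s['eef_pos'],'round') else s['eef_pos'],s['ft_force'])
p,D=robot.snapshot('scene'); q,E=robot.snapshot('side'); w,_=robot.snapshot('wrist')
for c,i,d in (('scene',p,D),('side',q,E)):
    h=cv2.cvtColor(i,cv2.COLOR_RGB2HSV); W=cloud(c,d)
    m=((h[...,0]>12)&(h[...,0]<35)&(h[...,1]>120)&(h[...,2]>60)&(d>0)&(W[...,2]>-.01)&(W[...,2]<.025)&(W[...,0]<.72)&(W[...,0]>.38)&(W[...,1]>-.2)&(W[...,1]<.36)).astype(np.uint8)
    m=cv2.morphologyEx(m,cv2.MORPH_CLOSE,np.ones((5,5)))
    k,l,st,ce=cv2.connectedComponentsWithStats(m)
    for a in st[1:]:
        if a[4]>20:
            cc=(a[0]+(a[2]-1)/2,a[1]+(a[3]-1)/2); print(c,cc,a[4],onplane(c,cc,.007)[:2].round(3))
f=2
A=cv2.resize(p[125:275,250:450],None,fx=f,fy=f,interpolation=cv2.INTER_CUBIC);B=cv2.resize(q[125:275,250:450],None,fx=f,fy=f,interpolation=cv2.INTER_CUBIC)
o=np.hstack([A,B]); w2=cv2.resize(w,(480,300)); o2=np.zeros((300,800,3),np.uint8); o2[:,:480]=w2
cv2.imwrite(f'pics/{n}.png',np.vstack([o,o2])[:,:,::-1])
E
python3 snap.py c1
```

```text
4.325 [0.574  0.0289 0.0052] [-0.31655755  0.14114683 -0.22205145]
scene (np.float64(275.0), np.float64(194.0)) 79 [ 0.66  -0.073]
scene (np.float64(321.5), np.float64(204.0)) 86 [0.574 0.058]
side (np.float64(361.5), np.float64(218.5)) 97 [ 0.661 -0.077]
side (np.float64(288.5), np.float64(231.0)) 107 [ 0.458 -0.099]
```

View pics/c1.png

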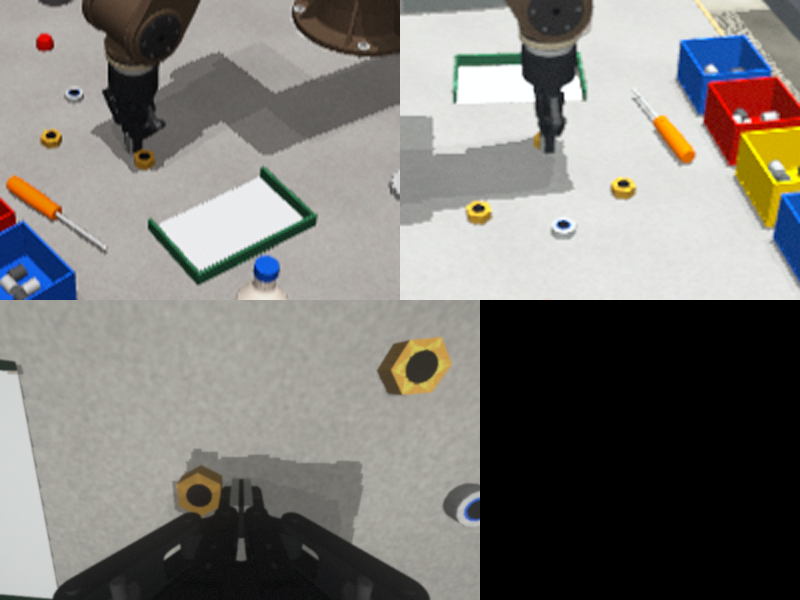

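The scene view has the nut at (322,204), riding squarely against the finger. It is 28 mm ahead of the TCP and not drifting sideways, so I carry on.

send_rows:
  moves:
    - {"grip": -1, "translation": [0, 0.014, 0], "twist": 0}
    - {"grip": -1, "translation": [0, 0.028, 0], "twist": 0}
    - {"grip": -1, "translation": [0, 0.042, 0], "twist": 0}
    - {"grip": -1, "translation": [-0.001, 0.056, 0], "twist": 0}
    - {"grip": -1, "translation": [-0.001, 0.07, 0], "twist": 0}
    - {"grip": -1, "translation": [-0.001, 0.084, 0], "twist": 0}
    - {"grip": -1, "translation": [-0.002, 0.098, 0], "twist": 0}
    - {"grip": -1, "translation": [-0.002, 0.112, 0], "twist": 0}
    - {"grip": -1, "translation": [-0.002, 0.112, 0], "twist": 0}

```text
t: 5.6
eef_pos: [0.5721, 0.141, 0.0053]
tcp_rot: [0.498, 0.502, -0.498, 0.502]
ft_force: [-0.3, -0.3, 0.4]
grip_width: -0.0004
```

```bash
python3 snap.py c2
```

```text
5.6 [0.5721 0.141  0.0053] [-0.25957815 -0.32753129  0.38970335]
scene (np.float64(319.0), np.float64(166.5)) 62 [ 0.459 -0.095]
scene (np.float64(275.0), np.float64(194.0)) 79 [ 0.66  -0.073]
scene (np.float64(346.0), np.float64(223.0)) 95 [0.571 0.17 ]
side (np.float64(361.5), np.float64(218.5)) 97 [ 0.661 -0.077]
side (np.float64(288.5), np.float64(231.0)) 106 [ 0.458 -0.099]
```

View pics/c2.png

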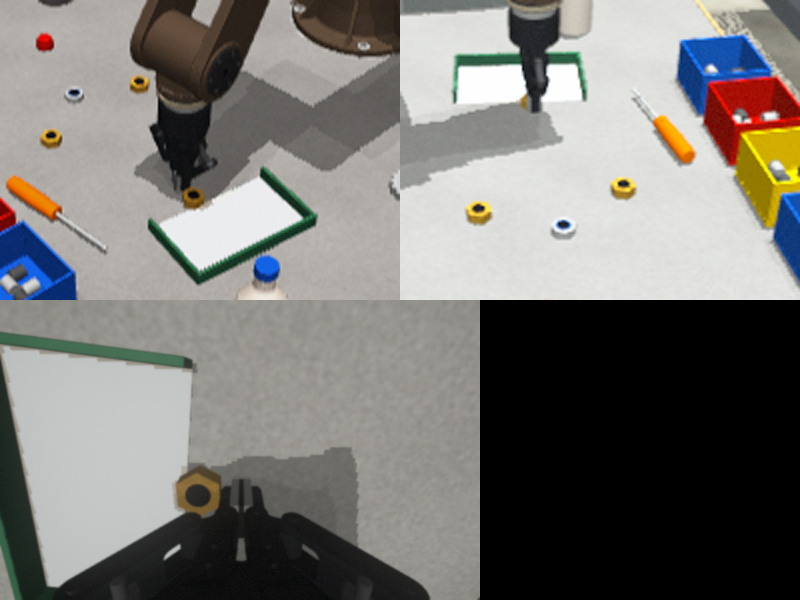

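The nut is at (346,223) in the scene view, astride the tray's opening. I push it another 85 mm in, back off, rise and go behind the far nut.

send_rows:
  moves:
    - {"grip": -1, "translation": [-0.001, 0.014, 0], "twist": 0}
    - {"grip": -1, "translation": [-0.001, 0.028, 0], "twist": 0}
    - {"grip": -1, "translation": [-0.002, 0.042, 0], "twist": 0}
    - {"grip": -1, "translation": [-0.002, 0.056, 0], "twist": 0}
    - {"grip": -1, "translation": [-0.003, 0.07, 0], "twist": 0}
    - {"grip": -1, "translation": [-0.003, 0.08, 0], "twist": 0}
    - {"grip": -1, "translation": [-0.003, 0.085, 0], "twist": 0}
    - {"grip": -1, "translation": [-0.003, 0.085, 0], "twist": 0}
    - {"grip": -1, "translation": [-0.003, 0.065, 0], "twist": 0}
    - {"grip": -1, "translation": [-0.003, 0.055, 0.04], "twist": 0}
    - {"grip": -1, "translation": [0, 0.03, 0.09], "twist": 0}
    - {"grip": -1, "translation": [0.02, -0.03, 0.1], "twist": 0}
    - {"grip": -1, "translation": [0.04, -0.09, 0.1], "twist": 0}
    - {"grip": -1, "translation": [0.06, -0.14, 0.1], "twist": 0}
    - {"grip": -1, "translation": [0.08, -0.2, 0.1], "twist": 0}
    - {"grip": -1, "translation": [0.088, -0.24, 0.1], "twist": 0}
    - {"grip": -1, "translation": [0.088, -0.272, 0.08], "twist": 0}
    - {"grip": -1, "translation": [0.088, -0.272, 0.08], "twist": 0}
    - {"grip": -1, "translation": [0.088, -0.272, 0.08], "twist": 0}

```text
t: 8.12
eef_pos: [0.6597, -0.1325, 0.0854]
tcp_rot: [0.499, 0.501, -0.499, 0.501]
ft_force: [-0.2, 0.4, 0.4]
grip_width: 0.0
```

```bash
python3 snap.py b0
```

```text
8.125 [ 0.6597 -0.1325  0.0854] [-0.16092678  0.44395453  0.41016334]
scene (np.float64(319.0), np.float64(167.0)) 66 [ 0.46  -0.093]
scene (np.float64(275.0), np.float64(193.5)) 82 [ 0.658 -0.075]
scene (np.float64(366.0), np.float64(239.0)) 90 [0.57  0.256]
side (np.float64(310.0), np.float64(163.0)) 51 [0.569 0.248]
side (np.float64(361.5), np.float64(218.5)) 97 [ 0.661 -0.077]
side (np.float64(289.0), np.float64(231.0)) 111 [ 0.459 -0.1  ]
```

View pics/b0.png

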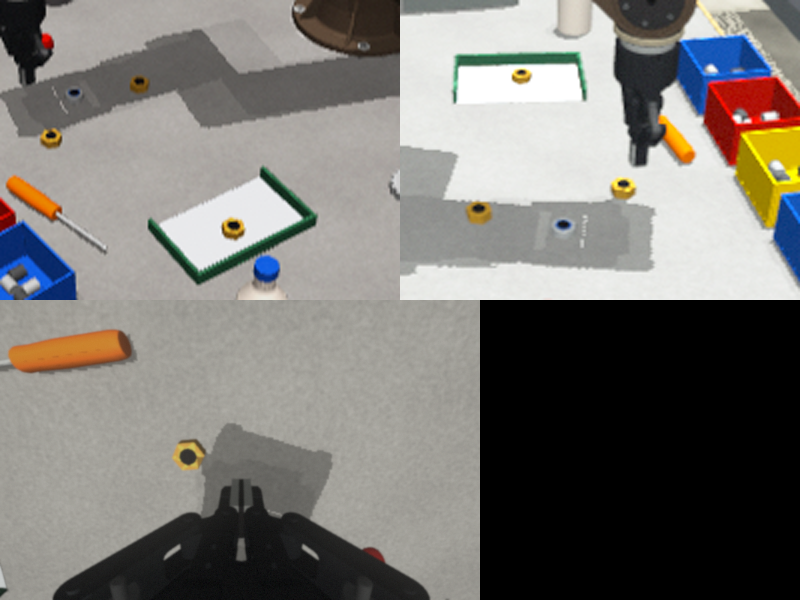

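The first nut now lies inside the tray at about (.569,.252). For the far nut I turn +7° and push along (-0.041, 0.319).

send_rows:
  moves:
    - {"grip": -1, "translation": [0.007, 0, -0.03], "twist": 7}
    - {"grip": -1, "translation": [0.007, 0, -0.06], "twist": 7}
    - {"grip": -1, "translation": [0.007, 0, -0.08], "twist": 7}
    - {"grip": -1, "translation": [0.007, 0, -0.08], "twist": 7}
    - {"grip": -1, "translation": [0.006, 0.012, -0.08], "twist": 7}
    - {"grip": -1, "translation": [0.004, 0.024, -0.08], "twist": 7}
    - {"grip": -1, "translation": [0.002, 0.036, -0.08], "twist": 7}
    - {"grip": -1, "translation": [0.001, 0.048, -0.08], "twist": 7}
    - {"grip": -1, "translation": [-0.001, 0.06, -0.08], "twist": 7}
    - {"grip": -1, "translation": [-0.002, 0.072, -0.08], "twist": 7}
    - {"grip": -1, "translation": [-0.004, 0.084, -0.08], "twist": 7}
    - {"grip": -1, "translation": [-0.004, 0.084, -0.08], "twist": 7}

```text
t: 9.78
eef_pos: [0.6559, -0.0469, 0.0052]
tcp_rot: [0.467, 0.531, -0.467, 0.531]
ft_force: [0.2, -0.5, 1.2]
grip_width: -0.0
```

```bash
python3 snap.py b1
```

```text
9.775 [ 0.6559 -0.0469  0.0052] [ 0.2094783  -0.45759498  1.17216614]
scene (np.float64(319.0), np.float64(167.0)) 65 [ 0.46  -0.093]
scene (np.float64(286.0), np.float64(202.5)) 85 [ 0.656 -0.018]
scene (np.float64(366.0), np.float64(239.0)) 90 [0.57  0.256]
side (np.float64(310.0), np.float64(163.0)) 51 [0.569 0.248]
side (np.float64(352.0), np.float64(206.5)) 24 [ 0.648 -0.018]
side (np.float64(289.0), np.float64(231.0)) 111 [ 0.459 -0.1  ]
```

View pics/b1.png

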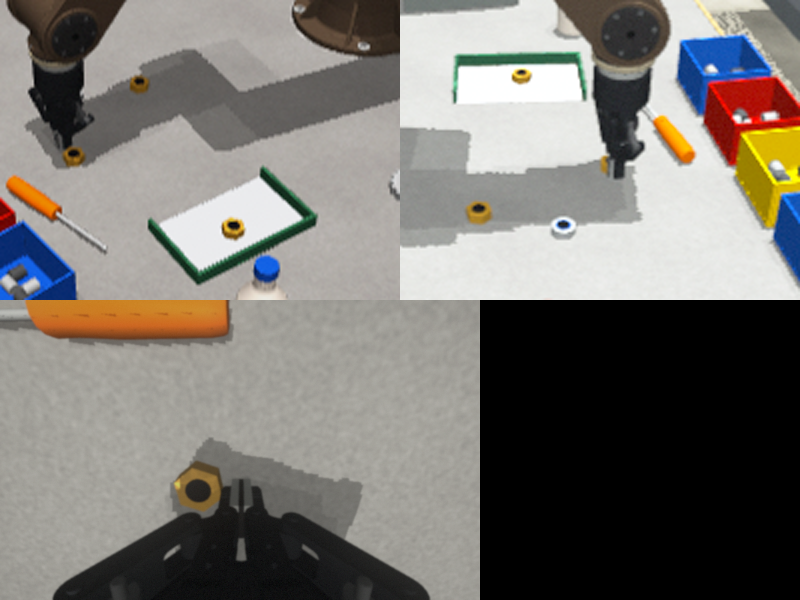

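The nut is at (286,202) in the scene view, centred on the finger; continue.

send_rows:
  moves:
    - {"grip": -1, "translation": [-0.002, 0.014, 0], "twist": 0}
    - {"grip": -1, "translation": [-0.0035, 0.028, 0], "twist": 0}
    - {"grip": -1, "translation": [-0.005, 0.042, 0], "twist": 0}
    - {"grip": -1, "translation": [-0.007, 0.056, 0], "twist": 0}
    - {"grip": -1, "translation": [-0.009, 0.07, 0], "twist": 0}
    - {"grip": -1, "translation": [-0.0105, 0.084, 0], "twist": 0}
    - {"grip": -1, "translation": [-0.0125, 0.098, 0], "twist": 0}
    - {"grip": -1, "translation": [-0.014, 0.112, 0], "twist": 0}
    - {"grip": -1, "translation": [-0.016, 0.126, 0], "twist": 0}
    - {"grip": -1, "translation": [-0.018, 0.14, 0], "twist": 0}
    - {"grip": -1, "translation": [-0.0195, 0.154, 0], "twist": 0}
    - {"grip": -1, "translation": [-0.0195, 0.154, 0], "twist": 0}

```text
t: 11.42
eef_pos: [0.6365, 0.107, 0.0054]
tcp_rot: [0.467, 0.531, -0.467, 0.531]
ft_force: [0.5, -0.6, -0.2]
grip_width: 0.0001
```

```bash
python3 snap.py b2
```

```text
11.425 [0.6365 0.107  0.0054] [ 0.49107682 -0.61893631 -0.2120513 ]
scene (np.float64(302.0), np.float64(220.5)) 91 [0.667 0.078]
scene (np.float64(366.0), np.float64(239.0)) 90 [0.57  0.256]
side (np.float64(310.0), np.float64(162.5)) 52 [0.569 0.252]
side (np.float64(351.5), np.float64(189.0)) 78 [0.668 0.072]
side (np.float64(288.5), np.float64(231.0)) 106 [ 0.458 -0.099]
```

View pics/b2.png

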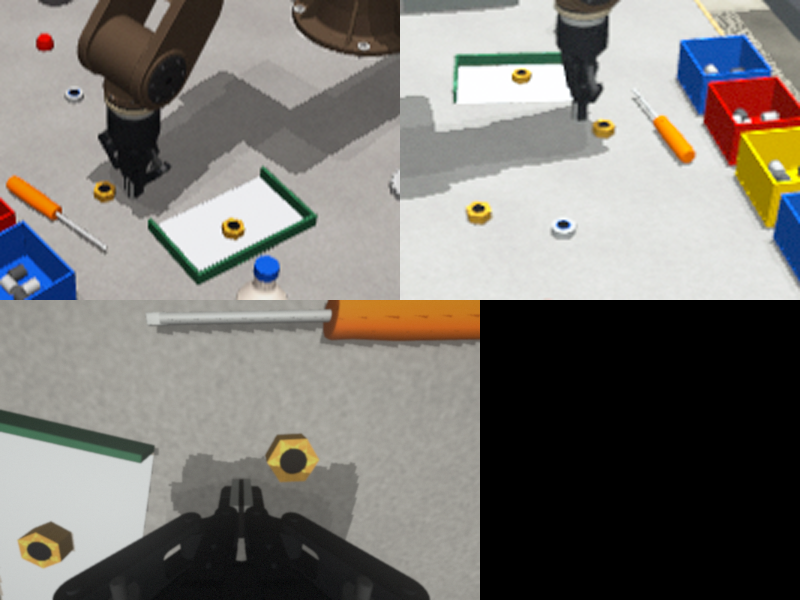

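The nut slid off the finger towards +x and now lies at about (.668,.075), clear of the driver. I go behind it again, aim at 15° and use shorter strokes.

send_rows:
  moves:
    - {"grip": -1, "translation": [-0.01, -0.01, 0], "twist": 0}
    - {"grip": -1, "translation": [-0.01, -0.02, 0.04], "twist": 0}
    - {"grip": -1, "translation": [0, -0.05, 0.06], "twist": 4}
    - {"grip": -1, "translation": [0.03, -0.087, 0.06], "twist": 8}
    - {"grip": -1, "translation": [0.046, -0.087, 0.06], "twist": 8}
    - {"grip": -1, "translation": [0.046, -0.087, 0.06], "twist": 8}
    - {"grip": -1, "translation": [0.046, -0.087, 0.06], "twist": 8}

```text
t: 12.45
eef_pos: [0.6815, 0.0188, 0.065]
tcp_rot: [0.429, 0.563, -0.429, 0.562]
ft_force: [-0.0, -0.1, -0.6]
grip_width: -0.0002
```

```bash
python3 snap.py b3
```

```text
12.45 [0.6815 0.0188 0.065 ] [-0.0230705  -0.0793263  -0.59964476]
scene (np.float64(319.0), np.float64(166.5)) 62 [ 0.459 -0.095]
scene (np.float64(302.0), np.float64(220.0)) 93 [0.665 0.076]
scene (np.float64(366.0), np.float64(239.0)) 90 [0.57  0.256]
side (np.float64(310.0), np.float64(163.0)) 51 [0.569 0.248]
side (np.float64(351.5), np.float64(189.0)) 77 [0.668 0.072]
side (np.float64(288.5), np.float64(231.0)) 111 [ 0.458 -0.099]
```

View pics/b3.png

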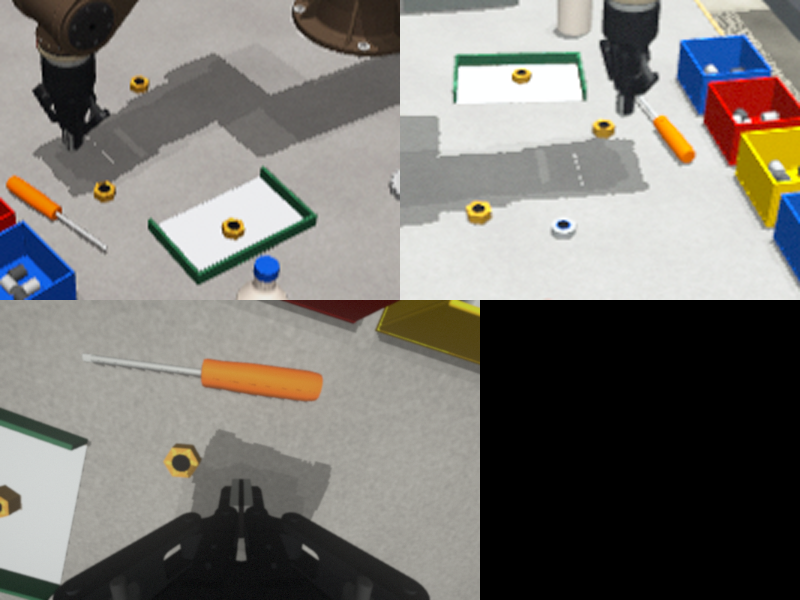

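Run:
```python
from h import *
s=robot.get_state()
for uv,z in (((241.3,216),.014),((117,188),.022)): print(wray(s,uv,z).round(4))
```

```text
[0.6687 0.0749 0.014 ]
[0.6704 0.1569 0.022 ]
```

send_rows:
  moves:
    - {"grip": -1, "translation": [0.003, 0, -0.03], "twist": 0}
    - {"grip": -1, "translation": [0.003, 0, -0.06], "twist": 0}
    - {"grip": -1, "translation": [0.003, 0, -0.06], "twist": 0}
    - {"grip": -1, "translation": [0, 0.01, -0.06], "twist": 0}
    - {"grip": -1, "translation": [-0.0025, 0.02, -0.06], "twist": 0}
    - {"grip": -1, "translation": [-0.005, 0.03, -0.06], "twist": 0}
    - {"grip": -1, "translation": [-0.008, 0.04, -0.06], "twist": 0}
    - {"grip": -1, "translation": [-0.0105, 0.05, -0.06], "twist": 0}
    - {"grip": -1, "translation": [-0.013, 0.06, -0.06], "twist": 0}
    - {"grip": -1, "translation": [-0.016, 0.07, -0.06], "twist": 0}
    - {"grip": -1, "translation": [-0.016, 0.07, -0.06], "twist": 0}

```text
t: 13.98
eef_pos: [0.6662, 0.0899, 0.0052]
tcp_rot: [0.429, 0.563, -0.429, 0.562]
ft_force: [0.3, -0.3, 0.1]
grip_width: 0.0002
```

```bash
python3 snap.py b4
```

```text
13.975 [0.6662 0.0899 0.0052] [ 0.32976735 -0.27475119  0.07944115]
scene (np.float64(312.0), np.float64(227.0)) 96 [0.661 0.119]
scene (np.float64(366.0), np.float64(239.0)) 89 [0.57  0.256]
side (np.float64(310.0), np.float64(162.5)) 52 [0.569 0.252]
side (np.float64(344.0), np.float64(181.5)) 29 [0.654 0.117]
side (np.float64(288.5), np.float64(231.0)) 106 [ 0.458 -0.099]
```

View pics/b4.png

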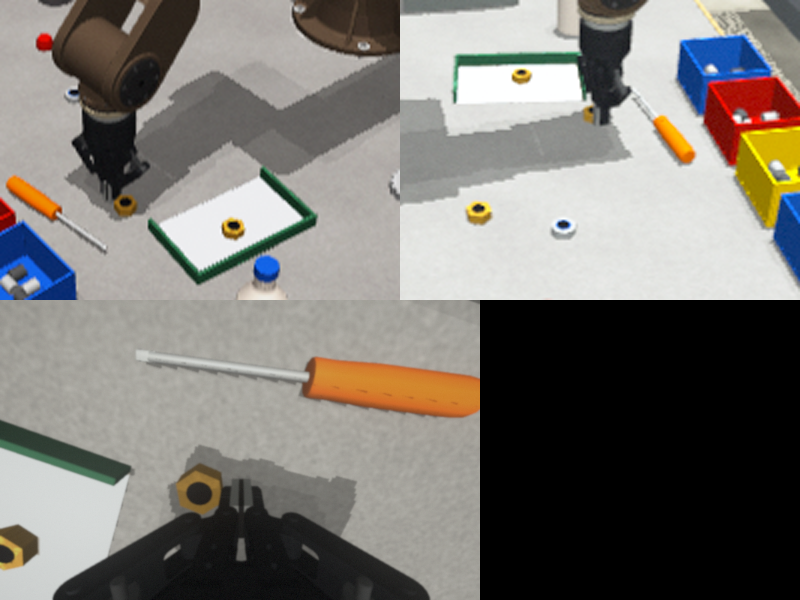

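The nut is still in contact but creeping towards +x. The tray's far wall ends near x=.656, so I turn further to 28° and bring the nut in from that wall before straightening.

send_rows:
  moves:
    - {"grip": -1, "translation": [0.008, -0.016, 0], "twist": 0}
    - {"grip": -1, "translation": [0.014, -0.016, 0], "twist": 7}
    - {"grip": -1, "translation": [0.0145, -0.0115, 0], "twist": 13}
    - {"grip": -1, "translation": [0.0145, -0.0115, 0], "twist": 13}
    - {"grip": -1, "translation": [0.0105, -0.0035, 0], "twist": 13}
    - {"grip": -1, "translation": [0.0065, 0.0035, 0], "twist": 13}
    - {"grip": -1, "translation": [0.0025, 0.011, 0], "twist": 13}
    - {"grip": -1, "translation": [-0.0015, 0.0185, 0], "twist": 13}
    - {"grip": -1, "translation": [-0.0055, 0.026, 0], "twist": 13}
    - {"grip": -1, "translation": [-0.0055, 0.026, 0], "twist": 13}

```text
t: 15.38
eef_pos: [0.6608, 0.1156, 0.0054]
tcp_rot: [0.362, 0.607, -0.362, 0.607]
ft_force: [0.6, -0.2, -0.9]
grip_width: 0.0003
```

```bash
python3 snap.py b5
```

```text
15.375 [0.6608 0.1156 0.0054] [ 0.56890457 -0.24383545 -0.89322851]
scene (np.float64(320.5), np.float64(229.0)) 99 [0.646 0.141]
scene (np.float64(366.0), np.float64(239.0)) 90 [0.57  0.256]
side (np.float64(310.0), np.float64(162.5)) 52 [0.569 0.252]
side (np.float64(339.0), np.float64(178.5)) 47 [0.643 0.137]
side (np.float64(288.5), np.float64(231.0)) 107 [ 0.458 -0.099]
```

View pics/b5.png

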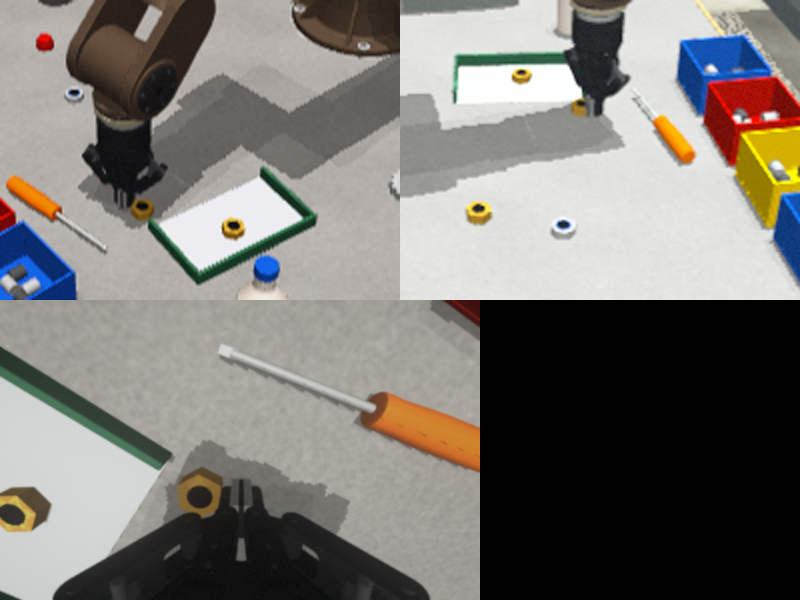

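Centred on the finger now, with the nut at about (.647,.141). I push another 36 mm on this heading.

send_rows:
  moves:
    - {"grip": -1, "translation": [-0.004, 0.0075, 0], "twist": 0}
    - {"grip": -1, "translation": [-0.008, 0.015, 0], "twist": 0}
    - {"grip": -1, "translation": [-0.0125, 0.0235, 0], "twist": 0}
    - {"grip": -1, "translation": [-0.017, 0.032, 0], "twist": 0}
    - {"grip": -1, "translation": [-0.017, 0.032, 0], "twist": 0}
    - {"grip": -1, "translation": [-0.014, 0.016, 0], "twist": -4}
    - {"grip": -1, "translation": [-0.02, 0.01, 0], "twist": -14}
    - {"grip": -1, "translation": [-0.026, 0.012, 0], "twist": -24}
    - {"grip": -1, "translation": [-0.026, 0.012, 0], "twist": -24}
    - {"grip": -1, "translation": [-0.026, 0.012, 0], "twist": -24}

```text
t: 16.77
eef_pos: [0.6355, 0.1269, 0.0054]
tcp_rot: [0.48, 0.519, -0.48, 0.52]
ft_force: [0.2, 0.8, -0.0]
grip_width: 0.0001
```

```bash
python3 snap.py b6
```

```text
16.775 [0.6355 0.1269 0.0054] [ 0.20693707  0.80420408 -0.01585284]
scene (np.float64(332.5), np.float64(232.5)) 97 [0.628 0.174]
scene (np.float64(366.0), np.float64(239.0)) 90 [0.57  0.256]
side (np.float64(310.0), np.float64(162.5)) 52 [0.569 0.252]
side (np.float64(331.0), np.float64(173.5)) 37 [0.624 0.171]
side (np.float64(288.5), np.float64(231.0)) 107 [ 0.458 -0.099]
```

View pics/b6.png

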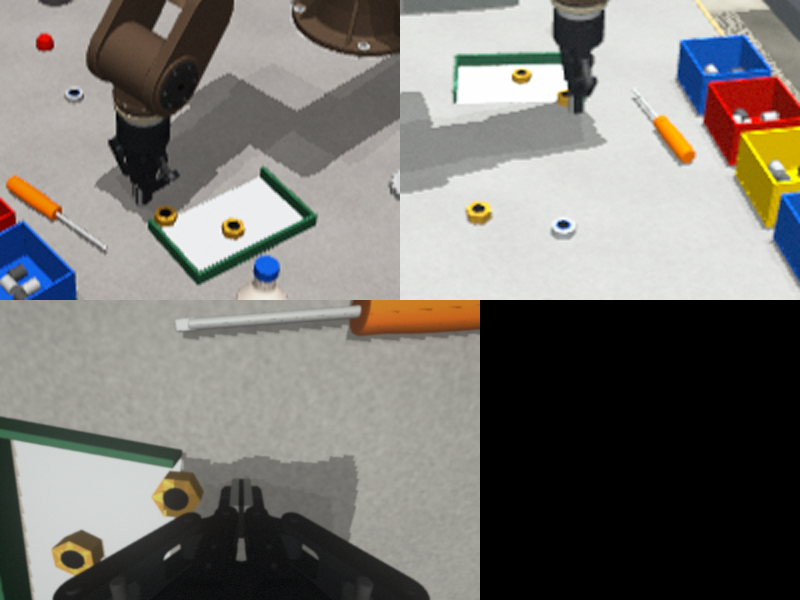

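The nut is at (332,232) in the scene view, just inside the far wall's end and centred on the finger. I push it in.

send_rows:
  moves:
    - {"grip": -1, "translation": [-0.001, 0.012, 0], "twist": 0}
    - {"grip": -1, "translation": [-0.002, 0.024, 0], "twist": 0}
    - {"grip": -1, "translation": [-0.003, 0.036, 0], "twist": 0}
    - {"grip": -1, "translation": [-0.004, 0.048, 0], "twist": 0}
    - {"grip": -1, "translation": [-0.005, 0.06, 0], "twist": 0}
    - {"grip": -1, "translation": [-0.005, 0.06, 0], "twist": 0}

```text
t: 17.68
eef_pos: [0.63, 0.188, 0.0053]
tcp_rot: [0.48, 0.519, -0.48, 0.519]
ft_force: [-0.8, -0.5, -0.6]
grip_width: 0.0002
```

```bash
python3 snap.py b7
```

```text
17.675 [0.63   0.188  0.0053] [-0.78455068 -0.46969861 -0.59311504]
scene (np.float64(366.0), np.float64(239.0)) 90 [0.57  0.256]
scene (np.float64(341.5), np.float64(242.0)) 101 [0.633 0.22 ]
side (np.float64(310.0), np.float64(162.5)) 52 [0.569 0.252]
side (np.float64(288.5), np.float64(231.0)) 107 [ 0.458 -0.099]
```

View pics/b7.png

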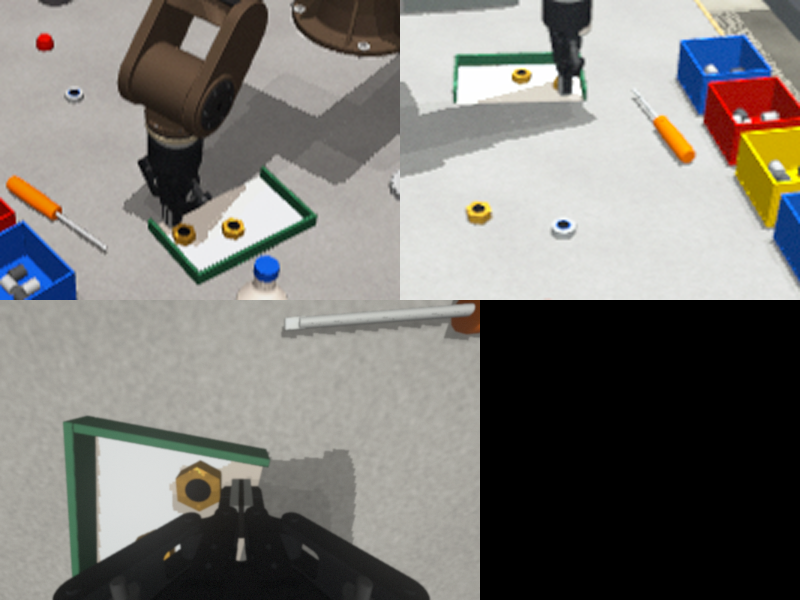

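It is well inside. I push 15 mm more, back off, and go behind the last nut with the heading turned to -8°.

send_rows:
  moves:
    - {"grip": -1, "translation": [0.001, 0.01, 0], "twist": 0}
    - {"grip": -1, "translation": [0.001, 0.015, 0], "twist": 0}
    - {"grip": -1, "translation": [0.001, 0.015, 0], "twist": 0}
    - {"grip": -1, "translation": [0, -0.005, 0], "twist": 0}
    - {"grip": -1, "translation": [0, -0.015, 0.03], "twist": 0}
    - {"grip": -1, "translation": [-0.01, -0.04, 0.08], "twist": 0}
    - {"grip": -1, "translation": [-0.04, -0.09, 0.09], "twist": -3}
    - {"grip": -1, "translation": [-0.07, -0.14, 0.09], "twist": -6}
    - {"grip": -1, "translation": [-0.1, -0.19, 0.09], "twist": -9}
    - {"grip": -1, "translation": [-0.13, -0.24, 0.09], "twist": -13}
    - {"grip": -1, "translation": [-0.155, -0.29, 0.09], "twist": -13}
    - {"grip": -1, "translation": [-0.179, -0.34, 0.08], "twist": -13}
    - {"grip": -1, "translation": [-0.179, -0.34, 0.07], "twist": -13}
    - {"grip": -1, "translation": [-0.179, -0.34, 0.07], "twist": -13}
    - {"grip": -1, "translation": [-0.179, -0.34, 0.07], "twist": -13}

```text
t: 19.7
eef_pos: [0.4514, -0.1525, 0.0755]
tcp_rot: [-0.536, -0.461, 0.536, -0.461]
ft_force: [-0.3, 0.0, 0.0]
grip_width: -0.0001
```

```bash
python3 snap.py a0
```

```text
19.7 [ 0.4514 -0.1525  0.0755] [-0.31733019  0.03289317  0.01002329]
scene (np.float64(319.0), np.float64(166.5)) 66 [ 0.459 -0.095]
scene (np.float64(366.0), np.float64(239.0)) 90 [0.57  0.256]
scene (np.float64(344.5), np.float64(244.5)) 93 [0.632 0.232]
side (np.float64(310.0), np.float64(163.0)) 51 [0.569 0.248]
side (np.float64(330.0), np.float64(164.5)) 53 [0.632 0.228]
side (np.float64(288.5), np.float64(231.0)) 106 [ 0.458 -0.099]
```

View pics/a0.png

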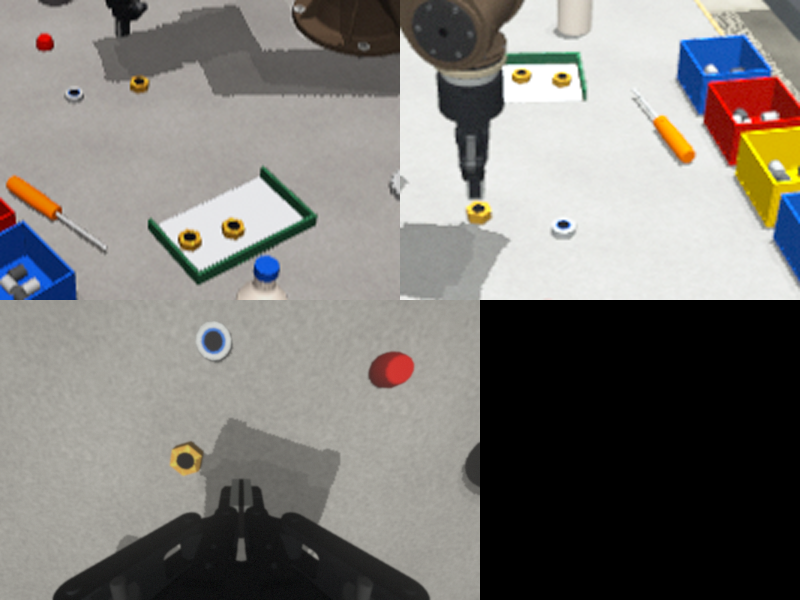

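Run:
```python
from h import *
s=robot.get_state()
for uv,z in (((248,213),.014),): print(wray(s,uv,z).round(4))
print(Ro.from_quat(s['tcp_rot']).as_matrix().round(3)[:,2])
```

```text
[ 0.4602 -0.0982  0.014 ]
[-0.149 -0.989  0.   ]
```

send_rows:
  moves:
    - {"grip": -1, "translation": [0, 0, -0.04], "twist": 0}
    - {"grip": -1, "translation": [0, 0, -0.07], "twist": 0}
    - {"grip": -1, "translation": [0, 0, -0.07], "twist": 0}
    - {"grip": -1, "translation": [0.0015, 0.01, -0.07], "twist": 0}
    - {"grip": -1, "translation": [0.003, 0.02, -0.07], "twist": 0}
    - {"grip": -1, "translation": [0.0045, 0.03, -0.07], "twist": 0}
    - {"grip": -1, "translation": [0.006, 0.04, -0.07], "twist": 0}
    - {"grip": -1, "translation": [0.0075, 0.05, -0.07], "twist": 0}
    - {"grip": -1, "translation": [0.009, 0.06, -0.07], "twist": 0}
    - {"grip": -1, "translation": [0.0105, 0.07, -0.07], "twist": 0}
    - {"grip": -1, "translation": [0.012, 0.08, -0.07], "twist": 0}
    - {"grip": -1, "translation": [0.012, 0.08, -0.07], "twist": 0}

```text
t: 21.35
eef_pos: [0.463, -0.0723, 0.0052]
tcp_rot: [-0.536, -0.461, 0.536, -0.461]
ft_force: [1.2, -0.1, -0.5]
grip_width: 0.0004
```

```bash
python3 snap.py a1
```

```text
21.35 [ 0.463  -0.0723  0.0052] [ 1.17543542 -0.10443153 -0.5436127 ]
scene (np.float64(328.0), np.float64(175.0)) 68 [ 0.465 -0.04 ]
scene (np.float64(366.0), np.float64(239.0)) 90 [0.57  0.256]
scene (np.float64(344.5), np.float64(244.5)) 92 [0.632 0.232]
side (np.float64(310.0), np.float64(163.0)) 51 [0.569 0.248]
side (np.float64(330.0), np.float64(164.0)) 51 [0.632 0.231]
```

View pics/a1.png

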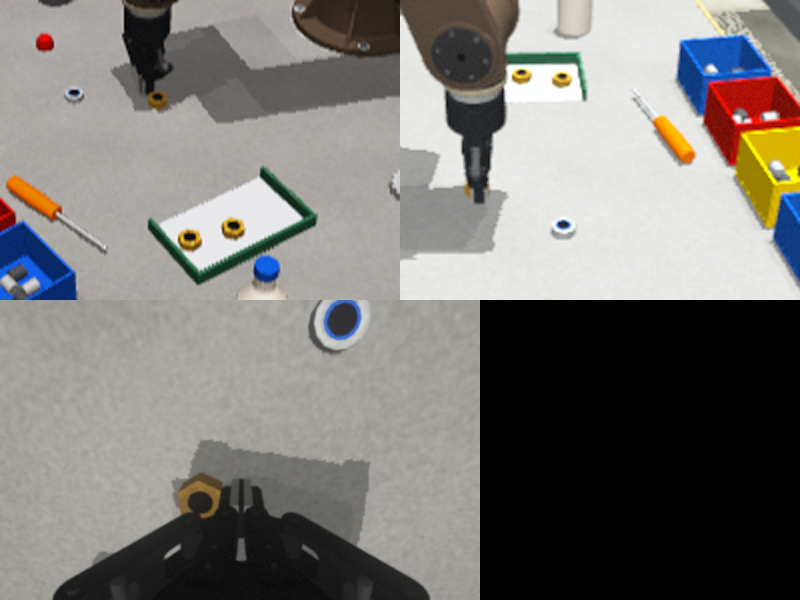

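The nut (wrist view 201,502) is about 3 mm off centre towards -x, so I back off and re-centre before it slips.

send_rows:
  moves:
    - {"grip": -1, "translation": [-0.003, -0.012, 0], "twist": 0}
    - {"grip": -1, "translation": [-0.008, -0.01, 0], "twist": -4}
    - {"grip": -1, "translation": [-0.008, -0.01, 0], "twist": -4}
    - {"grip": -1, "translation": [-0.006, 0, 0], "twist": -4}
    - {"grip": -1, "translation": [-0.004, 0.01, 0], "twist": -4}
    - {"grip": -1, "translation": [-0.002, 0.02, 0], "twist": -4}
    - {"grip": -1, "translation": [0, 0.03, 0], "twist": -4}
    - {"grip": -1, "translation": [0.002, 0.04, 0], "twist": -4}
    - {"grip": -1, "translation": [0.004, 0.05, 0], "twist": -4}
    - {"grip": -1, "translation": [0.006, 0.06, 0], "twist": -4}
    - {"grip": -1, "translation": [0.006, 0.06, 0], "twist": -4}

```text
t: 22.88
eef_pos: [0.4692, -0.0124, 0.0053]
tcp_rot: [-0.552, -0.442, 0.552, -0.442]
ft_force: [-0.8, -0.3, 0.8]
grip_width: 0.0001
```

```bash
python3 snap.py a2
```

```text
22.875 [ 0.4692 -0.0124  0.0053] [-0.82757808 -0.33673793  0.83521737]
scene (np.float64(337.0), np.float64(184.5)) 74 [0.474 0.017]
scene (np.float64(366.0), np.float64(239.0)) 90 [0.57  0.256]
scene (np.float64(344.5), np.float64(244.5)) 92 [0.632 0.232]
side (np.float64(310.0), np.float64(162.5)) 52 [0.569 0.252]
side (np.float64(330.0), np.float64(164.0)) 51 [0.632 0.231]
```

View pics/a2.png

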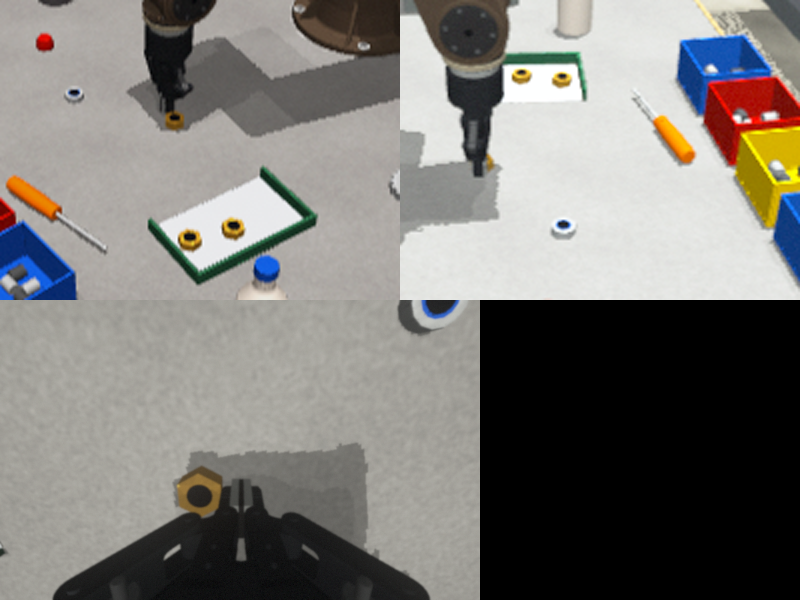

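Centred again at (200,496); continue on this heading.

send_rows:
  moves:
    - {"grip": -1, "translation": [0.002, 0.01, 0], "twist": 0}
    - {"grip": -1, "translation": [0.004, 0.02, 0], "twist": 0}
    - {"grip": -1, "translation": [0.006, 0.03, 0], "twist": 0}
    - {"grip": -1, "translation": [0.008, 0.04, 0], "twist": 0}
    - {"grip": -1, "translation": [0.01, 0.05, 0], "twist": 0}
    - {"grip": -1, "translation": [0.012, 0.06, 0], "twist": 0}
    - {"grip": -1, "translation": [0.014, 0.07, 0], "twist": 0}
    - {"grip": -1, "translation": [0.016, 0.08, 0], "twist": 0}
    - {"grip": -1, "translation": [0.016, 0.08, 0], "twist": 0}

```text
t: 24.15
eef_pos: [0.4853, 0.0676, 0.0053]
tcp_rot: [0.552, 0.442, -0.552, 0.442]
ft_force: [-0.4, -0.2, 0.0]
grip_width: -0.0003
```

```bash
python3 snap.py a3
```

```text
24.15 [0.4853 0.0676 0.0053] [-0.37922979 -0.18771657  0.03282737]
scene (np.float64(349.5), np.float64(199.5)) 83 [0.492 0.098]
scene (np.float64(366.0), np.float64(239.0)) 90 [0.57  0.256]
scene (np.float64(344.5), np.float64(244.5)) 92 [0.632 0.232]
side (np.float64(310.0), np.float64(162.5)) 52 [0.569 0.252]
side (np.float64(330.0), np.float64(164.0)) 52 [0.632 0.231]
```

View pics/a3.png

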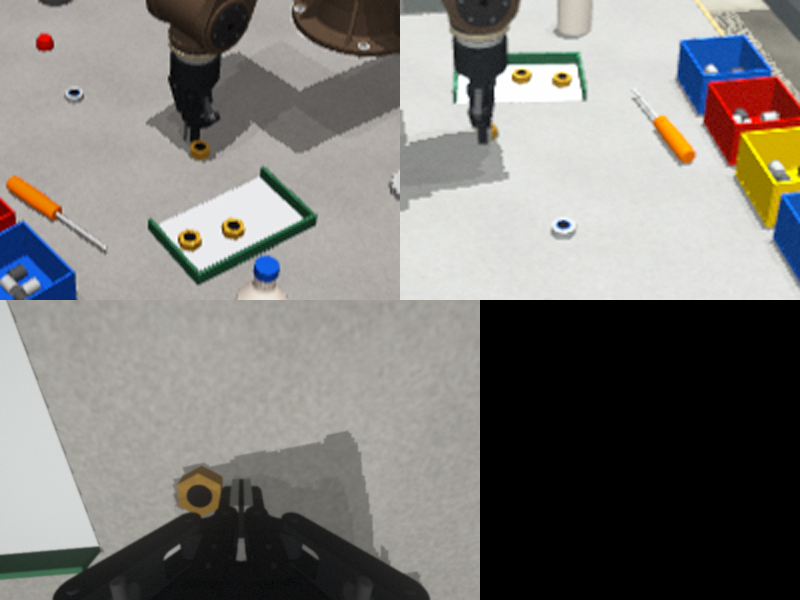

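send_rows:
  moves:
    - {"grip": -1, "translation": [0.002, 0.01, 0], "twist": 0}
    - {"grip": -1, "translation": [0.004, 0.02, 0], "twist": 0}
    - {"grip": -1, "translation": [0.006, 0.03, 0], "twist": 0}
    - {"grip": -1, "translation": [0.008, 0.04, 0], "twist": 0}
    - {"grip": -1, "translation": [0.01, 0.05, 0], "twist": 0}
    - {"grip": -1, "translation": [0.0115, 0.06, 0], "twist": 0}
    - {"grip": -1, "translation": [0.013, 0.07, 0], "twist": 0}
    - {"grip": -1, "translation": [0.0145, 0.08, 0], "twist": 0}
    - {"grip": -1, "translation": [0.016, 0.09, 0], "twist": 0}
    - {"grip": -1, "translation": [0.016, 0.09, 0], "twist": 0}

```text
t: 25.55
eef_pos: [0.5012, 0.1576, 0.0053]
tcp_rot: [0.552, 0.442, -0.552, 0.442]
ft_force: [-0.4, -0.9, 0.8]
grip_width: 0.0
```

```bash
python3 snap.py a4
```

```text
25.55 [0.5012 0.1576 0.0053] [-0.36425961 -0.86213079  0.76079328]
scene (np.float64(365.5), np.float64(216.5)) 85 [0.506 0.186]
scene (np.float64(366.0), np.float64(239.0)) 90 [0.57  0.256]
scene (np.float64(344.5), np.float64(244.5)) 92 [0.632 0.232]
side (np.float64(310.0), np.float64(162.5)) 52 [0.569 0.252]
side (np.float64(330.0), np.float64(164.5)) 54 [0.632 0.228]
```

View pics/a4.png

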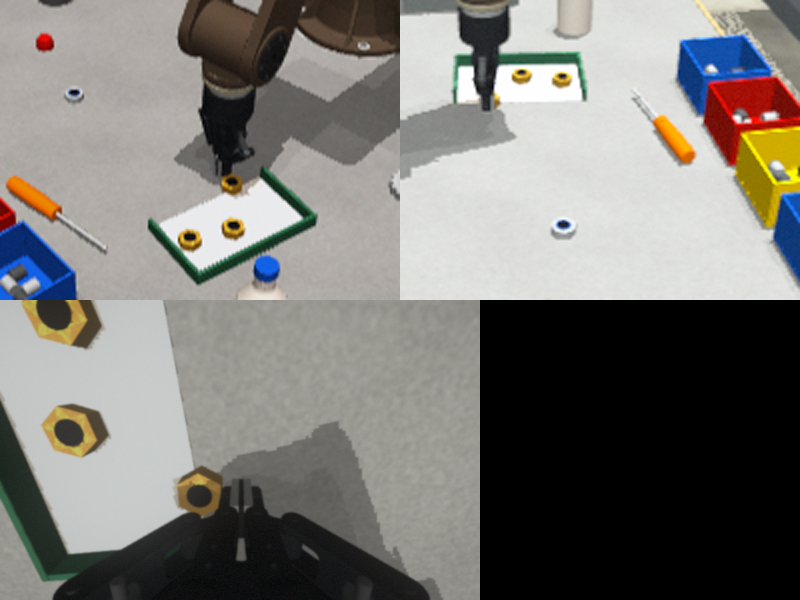

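Astride the opening at (365,216) and centred. I push 65 mm more, then back off and rise well clear.

send_rows:
  moves:
    - {"grip": -1, "translation": [0.001, 0.01, 0], "twist": 0}
    - {"grip": -1, "translation": [0.002, 0.02, 0], "twist": 0}
    - {"grip": -1, "translation": [0.003, 0.03, 0], "twist": 0}
    - {"grip": -1, "translation": [0.004, 0.04, 0], "twist": 0}
    - {"grip": -1, "translation": [0.005, 0.05, 0], "twist": 0}
    - {"grip": -1, "translation": [0.006, 0.06, 0], "twist": 0}
    - {"grip": -1, "translation": [0.006, 0.065, 0], "twist": 0}
    - {"grip": -1, "translation": [0.006, 0.065, 0], "twist": 0}
    - {"grip": -1, "translation": [0.002, 0.045, 0], "twist": 0}
    - {"grip": -1, "translation": [0, 0.035, 0.04], "twist": 0}
    - {"grip": -1, "translation": [0, 0, 0.09], "twist": 0}
    - {"grip": -1, "translation": [0, -0.05, 0.12], "twist": 0}
    - {"grip": -1, "translation": [0, -0.1, 0.15], "twist": 0}
    - {"grip": -1, "translation": [0, -0.1, 0.15], "twist": 0}
    - {"grip": -1, "translation": [0, -0.1, 0.15], "twist": 0}

```text
t: 27.58
eef_pos: [0.5006, 0.0564, 0.155]
tcp_rot: [-0.552, -0.441, 0.553, -0.441]
ft_force: [-0.5, 0.2, -1.3]
grip_width: 0.0001
```

```bash
python3 snap.py f
python3 - <<'E'
from h import *
def tr(p): 
    d=np.array(p)-[.557,.185]; return (d@np.array([[.993,.117],[-.117,.993]])*1000).round()
for c in ['scene','side']:
    p,D=robot.snapshot(c); W=cloud(c,D)
    for a in [(.569,.252),(.632,.230),(.510,.25)]:
        m=(np.hypot(W[...,0]-a[0],W[...,1]-a[1])<.03)&(W[...,2]>.007)&(D>0)
        print(c,a,m.sum(),W[m][:,2].max().round(3),np.median(W[m],0).round(3),tr(np.median(W[m],0)[:2]))
    for n in ['cap','gear','driver','bottle','cup','bearing']:
        r=robot.regions_of(c,n)
        if r: print(c,n,round(r[0]['conf'],2),np.round(r[0]['centre'],1))
E
```

```text
27.575 [0.5006 0.0564 0.155 ] [-0.54551997  0.15308016 -1.29180472]
scene (np.float64(379.0), np.float64(229.5)) 89 [0.513 0.252]
scene (np.float64(366.0), np.float64(239.0)) 92 [0.57  0.256]
scene (np.float64(344.5), np.float64(244.5)) 93 [0.632 0.232]
side (np.float64(310.0), np.float64(162.5)) 52 [0.569 0.252]
side (np.float64(293.5), np.float64(164.5)) 52 [0.514 0.247]
side (np.float64(330.0), np.float64(164.0)) 53 [0.632 0.231]
scene (0.569, 0.252) 82 0.017 [0.571 0.257 0.012] [ 6. 73.]
scene (0.632, 0.23) 83 0.017 [0.635 0.234 0.012] [72. 58.]
scene (0.51, 0.25) 78 0.016 [0.515 0.254 0.012] [-50.  64.]
scene cap 0.41 [272.  145.3]
scene gear 0.78 [454.1 218.9]
scene driver 0.81 [271.5 227.2]
scene bottle 0.81 [380.5 284.3]
scene cup 0.88 [271.8 110.9]
side (0.569, 0.252) 56 0.017 [0.57  0.246 0.012] [ 6. 62.]
side (0.632, 0.23) 51 0.015 [0.633 0.224 0.012] [71. 48.]
side (0.51, 0.25) 53 0.016 [0.516 0.244 0.012] [-48.  54.]
side cap 0.72 [325.4 281.9]
side gear 0.6 [232.9 155. ]
side driver 0.78 [386.1 192.7]
side bottle 0.79 [340.6 120.7]
side cup 0.94 [278.3 319.4]
```

View pics/f.png

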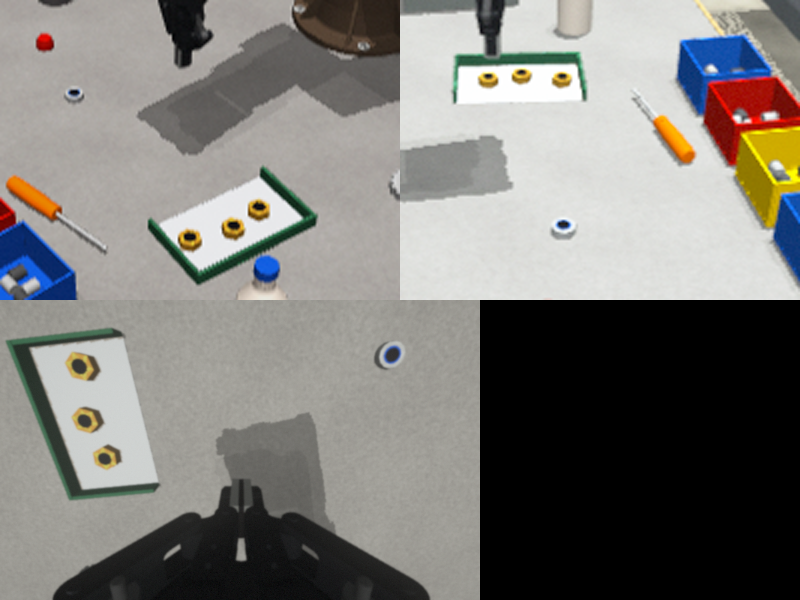

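All three nuts lie flat, well inside the tray in all three views. The bearing and cap have not moved in the pictures, and the driver, bottle, cup and gear are where they were.

```bash
python3 -c "
from station import robot
print(robot.finish_job())"
```

```text
the job is handed in; nothing more can be done
None
```

I swept all three nuts into the green tray with the fingers shut, and none was gripped or lifted. The job was handed in at about 28 s of the 72 s allowed.

- **Nuts:** The last pictures from all three cameras show them lying flat. In tray coordinates they are at about (6, 67), (71, 53) and (-49, 59) mm, so each is at least 10 mm from any wall and 30 mm in from the open side. Depth gives their tops at 15–17 mm, against 14 mm for a nut lying flat.
- **Corrections:** The far nut slid off the finger once on the open bench, so I went behind it again and brought it in. I also re-centred on the last nut before it could slip.
- **Other things on the bench:** The bearing and cap show no movement. The networks place the cup, driver, gear and bottle within a few pixels of where they were at the start. The network never reported the bearing, so I checked it by eye in the pictures.
- **Disagreement:** The scene and side cameras differ by about 10 mm along y in the depth-based nut positions. The positions above are averages of the two; either reading leaves the nuts well inside.
- **Forces:** The wrist force stayed under about 2 N at every reading I took between moves.

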